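# Make sure both dust hoods of the watchmaker's bench are switched on

## Task

Before the opened watch is worked on, both dust hoods of the bench must be on. Each hood has its own grey switch box with a ball-topped lever and no lamp, so feel each of the two levers with the fingertips: one that leans to the cable-gland end of its box is off, so flip it fully over to the brass fuse-cap end (on); one that already leans to the fuse-cap end is on, so only touch it and never switch it off.

Things in the scene. Friction and masses are not known exactly. Their poses are not given: they have to be found in the camera images.
- box_a: Grey switch box of one hood, fixed: 160 x 70 mm, 45 mm high, lever_a in the middle of its top. Origin: centre of its underside; x along its length, z up. ON end (+x): round brass fuse cap, 22 mm wide, 60 mm from the middle, its top 61 mm above the bench. OFF end (-x): black cable gland, sticks out 20 mm from the end face, 20 mm up.
- lever_a: Lever of box_a. Origin: centre of its black 22 mm ball; steel stem 9 mm thick. Swings along the box's x about a pivot 65 mm under the ball, mid-box, 42 mm above the bench. Stays where left; stops 23 deg either way, ball centre then 102 mm up at box x = -25 mm (OFF) or +25 mm (ON); starts within 4 mm of either. Stiff: a level push of 4 to 5 N on the ball moves it.
- box_b: Grey switch box of the other hood, fixed: 160 x 70 mm, 45 mm high, lever_b in the middle of its top. Origin: centre of its underside; x along its length, z up. ON end (+x): round brass fuse cap, 22 mm wide, 60 mm from the middle, its top 61 mm above the bench. OFF end (-x): black cable gland, sticks out 20 mm from the end face, 20 mm up.
- lever_b: Lever of box_b. Origin: centre of its black 22 mm ball; steel stem 9 mm thick. Swings along the box's x about a pivot 65 mm under the ball, mid-box, 42 mm above the bench. Stays where left; stops 23 deg either way, ball centre then 102 mm up at box x = -25 mm (OFF) or +25 mm (ON); starts within 4 mm of either. Stiff: a level push of 4 to 5 N on the ball moves it.
Not all that is in view belongs to the job. What is shaped like the box_a but blue or green is not meant.

How it is judged:
By the outcome, as a careful person would: the job done as asked, in the order asked, and still so for the second after the job is handed in, with the robot touching nothing.
It also fails if it takes over 42 s, if anything falls off the work surface, if the arm or the gripper's body presses on something with over 40 N, if the wrist force passes 120 N, or if a joint passes its speed limit or range.

## Robot

A 7-joint arm with a two-finger parallel gripper is mounted at the origin on the work surface. World frame = base frame: x ahead of the robot, y to its left, z up, the work surface at z = 0. Lengths are in m, angles in rad, forces in N, time in s.
With the tool pointing down it reaches from about 0.425 to 0.925 m from the base axis. Payload 6.8 kg.
Tool frame: the origin (TCP) lies midway between the tips of the shut fingers; the grasp point (between the pads) lies 19 mm behind it; y points along the fingers, z is the direction in which the jaws open and shut, and the axes are right-handed (so a half turn about y gives the same grasp; the last joint's range is limited). The gripper opens to 85 mm and grips with 20 to 120 N. Pads are 22 mm wide; open, the fingers measure 114 mm over their backs; the gripper's body (76 mm by 85 mm) begins 54 mm behind the grasp point. The pads swing forward as they close: fully open they stand 13 mm farther back than shut.
Start: joints at [1.143, 0.477, 0.022, 1.555, -0.011, 1.109, -0.083], TCP at [0.212, -0.641, 0.231] pointing down, gripper open.
Joint ranges: [-2.96, 2.96], [-0.34, 2.1], [-1.41, 1.46], [0.24, 2.44], [-1.37, 4.51], [0.17, 1.92], [-2.96, 2.96]. Speed limits (rad/s): [2.39, 2.39, 3.14, 3.14, 3.14, 3.14, 3.14].

## Interface

Orientations are given as a unit quaternion [w, x, y, z].
In Python, from station import bot gives the robot as it stands. The module is installed in compiled form; this text tells all that it offers.
- The arm moves only by the shell command python3 -m crank 'ROWS' [FORCE]. ROWS is JSON, a list of rows, each an object with "linear": the shift along the tool's x, y, z in m, a list of three; "dr": the turn, a rotation vector about the tool's x, y, z in degrees, a list of three; "hand": the gripper command: -1 is shut, 1 is fully open, values between are in proportion. A call has 1 to 10 rows; each row is the pose to reach, as a shift and turn from the pose commanded when the call began, along the tool's axes at that moment; what a row does not reach only later rows make up. A row lasts 1/12 s, in which the tool goes at most 41.7 mm and 7.16 degrees, less where a joint would pass 70% of its speed; a pose out of reach is approached as far as the arm can. A call with a gripper value outside its range is refused whole. The fingers move at their own pace and stop on an object; FORCE is the grip in N (left out, the last holds). Time passes only in rows, so rows that repeat a pose let the fingers close. It gives the time, the measured TCP pose, the force and the opening at its end, in the units of the state.
- bot.get_obs(): the state, without advancing time (a new reading comes with each control period).
- bot.read_camera(name): name is "scene" or "top"; returns the picture (400x640x3 uint8, blue, green, red); there is no depth.
- bot.camera_params(name): a dict with "K" (3x3 intrinsics, pixels), "k1" (the pictures are not rectified: a ray, as slopes to the right and down, at radius r is drawn at 1 + k1 r^2 times it, then the intrinsics apply), "R" (3x3) and "t" (3): a world point X has camera coordinates R X + t. Camera axes: x right, y down, z forward; pixel columns grow to the right and rows downward; lengths in m; the calibration is good to about 2 mm. A picture is of the moment at which its call begins. camera_params takes no time and is no camera call.
- bot.hand_in(): hands the job in, once; it reports no verdict.
Trained networks look in the newest picture that a camera, given by its name, has taken for a name from the list of things; names that differ only in an ending like _2 or _b are one class to them, and where a whole thing is asked for, a point or a joint stands for the part that bears it (a point fixed in the world has none). Each returns a list of dicts, best first, with "score" (0 to 1); they miss things now and then, are a little off and sometimes report something else, mostly with a low value. They report only what shows in the picture. A call takes as long as a camera call. They do not tell look-alikes from the thing itself.
- bot.search_frame(camera, target): "extent" ([left, top, right, bottom] in pixels, round what is visible of it).
- bot.cut_out(camera, target): "pixels" (400x640 bool, what is visible of it) and "extent" ([left, top, right, bottom] in pixels, round what is visible of it).
- bot.place_of(camera, target): "xy" ([column, row] in pixels: a listed point, or the origin of a listed thing).
The state is a dict: "t": time; "q": joint angles; "joint_vel": joint speeds; "joint_torque": joint torques, N m; "eef_pos": TCP position; "tool_rot": TCP orientation; "contact_force": force on the tool from outside, world axes, zero at the start; "torque": the same for the moment, N m; "gripper_width": opening from 0.0 (shut) to 1.0 (fully open).
Only numpy, scipy, OpenCV 4.12 (cv2) and the standard library are available. Lean on these libraries where they do the work, as an engineer would, in place of code of your own. Each camera call takes 0.05 s, during which the arm holds its last target. There are 200 camera calls.

## Working session

There is one attempt and no reset: what is moved stays moved. The work goes in short steps, Python scripts to look and compute and a shell command to move; the robot and the scene stay as the last step left them, time stands still between calls to the robot, and variables do not carry over. Pictures are saved under pics/ and viewed, about 8 in all and at most 12, crops included, and the job is handed in when it is done.

```bash
mkdir -p pics
python3 - <<'E'
from station import bot
import cv2,numpy as np
o=bot.get_obs();print({k:np.round(v,3).tolist() for k,v in o.items()})
for c in("scene","top"):
    im=bot.read_camera(c);cv2.imwrite(f"pics/{c}0.png",im)
    p=bot.camera_params(c);print(c,{k:np.round(v,4).tolist() for k,v in p.items()})
    for n in("box_a","lever_a"):
        for d in bot.search_frame(c,n)+bot.place_of(c,n):print(n,{k:np.round(v,2).tolist() for k,v in d.items()})
E
```

```text
{'t': 0.0, 'q': [1.143, 0.478, 0.022, 1.556, -0.011, 1.109, -0.083], 'joint_vel': [-0.001, -0.001, 0.001, 0.0, 0.0, -0.001, 0.0], 'joint_torque': [-0.0, -59.644, 1.608, -28.12, 0.012, 0.009, 0.0], 'eef_pos': [0.212, -0.64, 0.23], 'tool_rot': [0.112, -0.113, 0.699, -0.697], 'contact_force': [-0.141, -0.645, -0.17], 'torque': [-0.02, 0.035, 0.036], 'gripper_width': 1.001}
scene {'K': [[417.8517, 0.0, 325.0475], [0.0, 417.8517, 197.6943], [0.0, 0.0, 1.0]], 'k1': -0.0252, 'R': [[-0.7089, 0.7052, 0.0144], [0.5855, 0.5997, -0.5456], [-0.3934, -0.3783, -0.8379]], 't': [0.1978, -0.2551, 1.3886]}
box_a {'extent': [253.1, 241.0, 310.0, 306.7], 'score': 0.91}
box_a {'extent': [402.5, 176.8, 441.5, 235.0], 'score': 0.87}
box_a {'extent': [423.4, 253.2, 478.9, 318.1], 'score': 0.76}
box_a {'extent': [172.8, 151.7, 235.6, 195.1], 'score': 0.74}
box_a {'xy': [423.5, 208.1], 'score': 0.88}
box_a {'xy': [447.8, 287.3], 'score': 0.78}
box_a {'xy': [283.3, 273.5], 'score': 0.63}
box_a {'xy': [205.6, 174.1], 'score': 0.58}
lever_a {'extent': [184.0, 153.0, 197.8, 164.1], 'score': 0.59}
lever_a {'extent'
[... 611 characters left out ...]
, 168.5], 'score': 0.79}
box_a {'extent': [186.0, 197.3, 214.2, 254.0], 'score': 0.65}
box_a {'extent': [241.0, 245.7, 283.8, 299.3], 'score': 0.61}
box_a {'xy': [304.6, 133.5], 'score': 0.97}
box_a {'xy': [262.7, 272.1], 'score': 0.95}
box_a {'xy': [204.6, 225.3], 'score': 0.93}
box_a {'xy': [427.4, 151.9], 'score': 0.84}
lever_a {'extent': [433.8, 131.6, 440.9, 150.2], 'score': 0.56}
lever_a {'extent': [302.6, 130.5, 306.4, 138.4], 'score': 0.48}
lever_a {'extent': [186.7, 215.8, 198.5, 223.7], 'score': 0.42}
lever_a {'xy': [441.8, 135.9], 'score': 0.53}
lever_a {'xy': [304.7, 133.3], 'score': 0.51}
lever_a {'xy': [255.8, 271.6], 'score': 0.44}
lever_a {'xy': [190.2, 221.4], 'score': 0.42}
```

View pics/scene0.png

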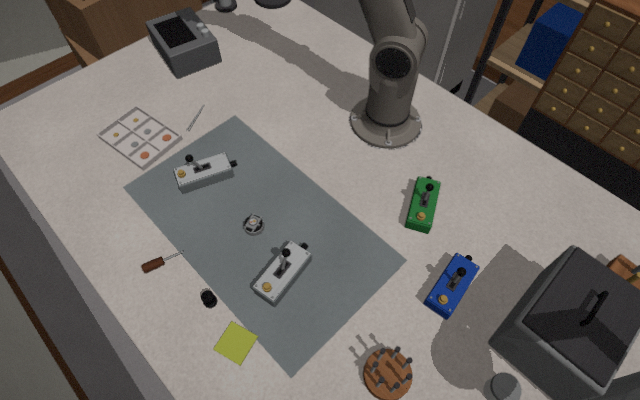

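View pics/top0.png

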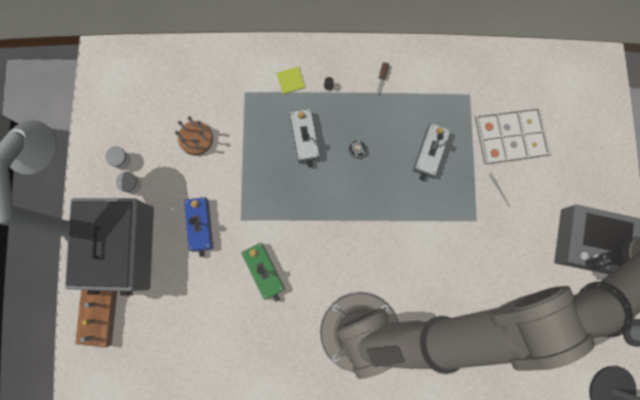

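Candidates that look alike: the grey boxes at scene (204,170) and (282,272), which are top (432,150) and (304,135), and the blue (452,285) and green (424,205) boxes. I choose the two grey ones and check them in a close crop.

```bash
cat > h.py <<'E'
from station import bot
import cv2,numpy as np
def ray(c,uv):
    p=bot.camera_params(c);K,R,t=map(np.array,(p["K"],p["R"],p["t"]))
    n=cv2.undistortPoints(np.array([[uv]],float),K,np.array([p["k1"],0,0,0.]))[0,0]
    return -R.T@t, R.T@np.array([n[0],n[1],1.])
def at(c,uv,z):
    o,d=ray(c,uv);return o+d*(z-o[2])/d[2]
def px(c,X):
    p=bot.camera_params(c);R=np.array(p["R"])
    return cv2.projectPoints(np.array([X],float),cv2.Rodrigues(R)[0],np.array(p["t"]),np.array(p["K"]),np.array([p["k1"],0,0,0.]))[0][0,0]
E
python3 - <<'E'
import cv2,numpy as np
s=cv2.imread("pics/scene0.png");t=cv2.imread("pics/top0.png")
f=lambda im,x,y:cv2.resize(im[y:y+75,x:x+100],(400,300),interpolation=cv2.INTER_CUBIC)
cv2.imwrite("pics/crop.png",np.vstack([np.hstack([f(s,160,135),f(s,235,235)]),np.hstack([f(t,385,115),f(t,255,95)])]))
E
```

```text
(no output)
```

View pics/crop.png

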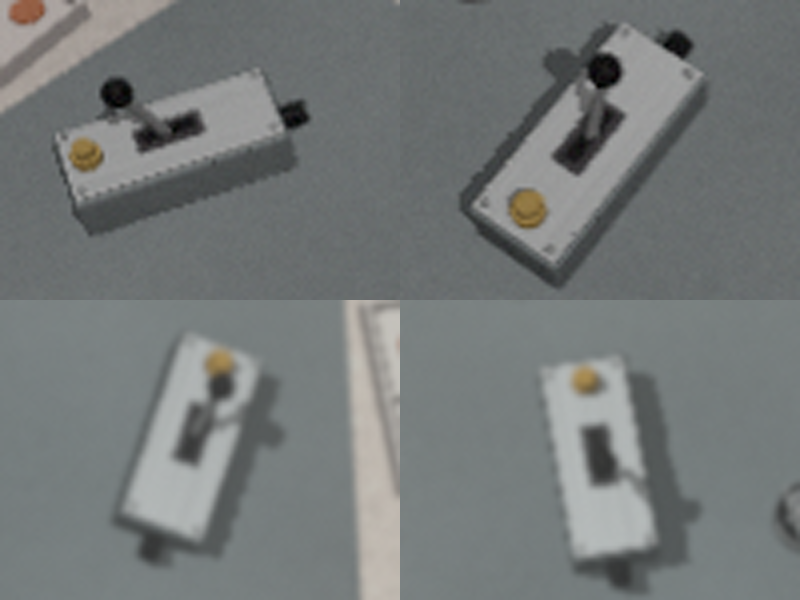

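Run:
```python
from h import *
off={'A':{'scene':(160,135,0,0),'top':(385,115,0,300)},'B':{'scene':(235,235,400,0),'top':(255,95,400,300)}}
C={'A':{'scene':[(55,135),(258,70),(293,142),(78,200)],'top':[(262,358),(188,332),(115,520),(208,552)]},
'B':{'scene':[(470,205),(622,25),(705,75),(558,262)],'top':[(543,367),(620,355),(655,548),(578,560)]}}
cap={'A':{'scene':(86,153),'top':(220,362)},'B':{'scene':(528,208),'top':(586,379)}}
ball={'A':{'scene':(117,93),'top':(220,386)},'B':{'scene':(603,70),'top':(601,460)}}
for b in 'AB':
  for c in('scene','top'):
    x0,y0,a,d=off[b][c];f=lambda p:((p[0]-a)/4+x0,(p[1]-d)/4+y0)
    P=np.array([at(c,f(p),.045)[:2] for p in C[b][c]]);m=P.mean(0)
    cp=at(c,f(cap[b][c]),.061)[:2];bl=at(c,f(ball[b][c]),.102)[:2]
    v=cp-m
    print(b,c,'centre',m.round(4),'cap dist',np.linalg.norm(v).round(4),'yaw',np.degrees(np.arctan2(v[1],v[0])).round(1),'ball',bl.round(4),'ball boxx',((bl-m)@v/np.linalg.norm(v)).round(4))
    print(np.linalg.norm(P-np.roll(P,1,0),axis=1).round(3))
```

```text
A scene centre [ 0.5612 -0.221 ] cap dist 0.06 yaw -17.3 ball [ 0.5827 -0.2341] ball boxx 0.0244
[0.064 0.153 0.075 0.155]
A top centre [ 0.5564 -0.2313] cap dist 0.0612 yaw -18.3 ball [ 0.5831 -0.2391] ball boxx 0.0279
[0.164 0.062 0.164 0.076]
B scene centre [0.6051 0.1763] cap dist 0.062 yaw 12.2 ball [0.5836 0.1694] ball boxx -0.0225
[0.066 0.152 0.065 0.151]
B top centre [0.6035 0.1694] cap dist 0.0585 yaw 10.0 ball [0.584  0.1669] ball boxx -0.0197
[0.158 0.061 0.158 0.06 ]
```

```bash
cat >> h.py <<'E'
from scipy.spatial.transform import Rotation as Ro
B={'A':(np.array([.559,-.228]),np.radians(-17.5)),'B':(np.array([.604,.172]),np.radians(11))}
def frame():
    o=bot.get_obs();q=np.array(o["tool_rot"]);return o,Ro.from_quat(q[[1,2,3,0]]).as_matrix(),np.array(o["eef_pos"])
def goal(b,bx,z,by=0):
    c,y=B[b];return np.array([*(c+[np.cos(y)*bx-np.sin(y)*by,np.sin(y)*bx+np.cos(y)*by]),z])
def plan(b,pts):
    o,R,p=frame();y=B[b][1]
    print('t',o['t'],'p',p.round(4),'F',np.round(o['contact_force'],2),'grip',round(float(o['gripper_width']),2));print(R.round(3))
    ax=np.array([np.cos(y),np.sin(y),0])
    for s in(1,-1):
        T=np.stack([s*ax,[0,0,-1],np.cross(s*ax,[0,0,-1])],1)
        print('dr(tool x ->',s,'box x)',np.degrees(Ro.from_matrix(R.T@T).as_rotvec()).round(1))
    for g in pts: print(g,'linear',(R.T@(goal(b,*g)-p)).round(4))
E
python3 -c "
from h import *
plan('A',[(-.03,.2),(-.03,.094)])"
```

```text
t 0.5 p [ 0.2122 -0.6408  0.2313] F [ 0.42  0.55 -0.53] grip 1.0
[[-0.949 -0.     0.314]
 [-0.314  0.    -0.949]
 [-0.    -1.    -0.   ]]
dr(tool x -> 1 box x) [   0.  -144.2   -0. ]
dr(tool x -> -1 box x) [ 0.  35.8  0. ]
(-0.03, 0.2) linear [-0.4346  0.0313 -0.3004]
(-0.03, 0.094) linear [-0.4346  0.1373 -0.3004]
```

```bash
python3 -m crank '[{"linear":[-0.03,0,-0.02],"dr":[0,3,0],"hand":-1},{"linear":[-0.06,0,-0.041],"dr":[0,6,0],"hand":-1},{"linear":[-0.09,0,-0.062],"dr":[0,9,0],"hand":-1},{"linear":[-0.12,0,-0.083],"dr":[0,12,0],"hand":-1},{"linear":[-0.15,0,-0.104],"dr":[0,15,0],"hand":-1},{"linear":[-0.18,0,-0.125],"dr":[0,18,0],"hand":-1},{"linear":[-0.21,0,-0.145],"dr":[0,22,0],"hand":-1},{"linear":[-0.24,0,-0.166],"dr":[0,26,0],"hand":-1},{"linear":[-0.27,0,-0.187],"dr":[0,31,0],"hand":-1},{"linear":[-0.30,0,-0.207],"dr":[0,35.8,0],"hand":-1}]' 40; python3 -c "
from h import *
plan('A',[(-.03,.2),(-.03,.094)])"
```

```text
t: 1.33
eef_pos: [0.4328, -0.3483, 0.2316]
tool_rot: [0.109, -0.109, -0.699, 0.699]
contact_force: [0.9, -0.0, -0.2]
gripper_width: -0.0
t 1.3333 p [ 0.4328 -0.3483  0.2316] F [ 0.89 -0.01 -0.19] grip -0.0
[[-0.953  0.    -0.304]
 [ 0.304 -0.    -0.953]
 [-0.001 -1.     0.   ]]
dr(tool x -> 1 box x) [  0.  179.8  -0. ]
dr(tool x -> -1 box x) [-0.  -0.2 -0. ]
(-0.03, 0.2) linear [-0.0536  0.0316 -0.1529]
(-0.03, 0.094) linear [-0.0535  0.1376 -0.1529]
```

```bash
python3 -m crank '[{"linear":[-0.012,0,-0.036],"dr":[0,0,0],"hand":-1},{"linear":[-0.024,0,-0.072],"dr":[0,0,0],"hand":-1},{"linear":[-0.038,0,-0.11],"dr":[0,0,0],"hand":-1},{"linear":[-0.053,0,-0.152],"dr":[0,0,0],"hand":-1},{"linear":[-0.053,0.03,-0.153],"dr":[0,0,0],"hand":-1},{"linear":[-0.053,0.065,-0.153],"dr":[0,0,0],"hand":-1},{"linear":[-0.053,0.1,-0.153],"dr":[0,0,0],"hand":-1},{"linear":[-0.053,0.13,-0.153],"dr":[0,0,0],"hand":-1},{"linear":[-0.053,0.138,-0.153],"dr":[0,0,0],"hand":-1},{"linear":[-0.053,0.138,-0.153],"dr":[0,0,0],"hand":-1}]'; python3 -c "
from h import *
plan('A',[(0,.094)])
for c in('scene','top'):
    im=bot.read_camera(c);u,v=px(c,[.57,-.23,.1]).astype(int)
    cv2.imwrite('pics/a1'+c+'.png',cv2.resize(im[max(v-50,0):v+50,u-50:u+50],(400,400),interpolation=cv2.INTER_CUBIC));print(c,u,v)
cv2.imwrite('pics/a1.png',np.hstack([cv2.imread('pics/a1scene.png'),cv2.imread('pics/a1top.png')]))"
```

```text
t: 2.17
eef_pos: [0.5268, -0.2194, 0.0913]
tool_rot: [-0.109, 0.106, 0.699, -0.699]
contact_force: [0.1, 0.0, 1.0]
gripper_width: -0.001
t 2.1667 p [ 0.5268 -0.2194  0.0913] F [0.11 0.03 0.99] grip -0.0
[[-0.954 -0.005 -0.3  ]
 [ 0.3    0.001 -0.954]
 [ 0.005 -1.    -0.   ]]
dr(tool x -> 1 box x) [   0.4 -180.    -0. ]
dr(tool x -> -1 box x) [0.  0.  0.3]
(0, 0.094) linear [-0.0333 -0.0029 -0.0015]
scene 194 157
top 437 140
```

View pics/a1.png

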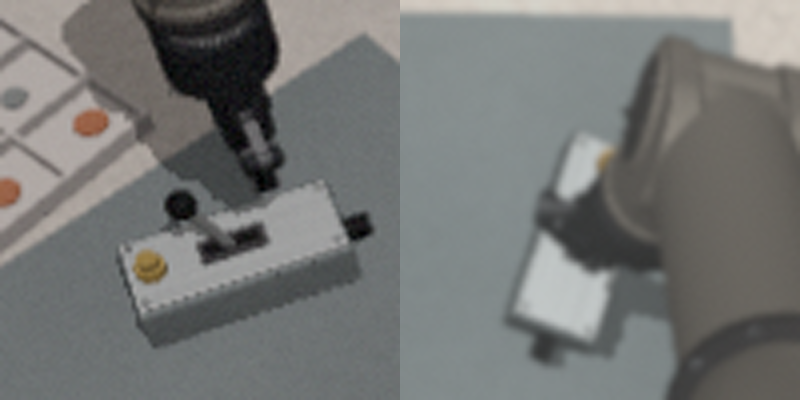

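The fingertips (crop 265,183) stand on the gland side of lever_a's ball (180,205), which leans to the fuse cap at (150,265). I feel towards the cap, which cannot switch it off.

```bash
python3 -m crank '[{"linear":[-0.01,0,0],"dr":[0,0,0],"hand":-1},{"linear":[-0.02,0,0],"dr":[0,0,0],"hand":-1},{"linear":[-0.025,0,0],"dr":[0,0,0],"hand":-1},{"linear":[-0.027,0,0],"dr":[0,0,0],"hand":-1},{"linear":[-0.027,0,0],"dr":[0,0,0],"hand":-1},{"linear":[-0.027,0,0],"dr":[0,0,0],"hand":-1}]'
```

```text
t: 2.77
eef_pos: [0.5542, -0.2281, 0.0934]
tool_rot: [-0.107, 0.107, 0.699, -0.699]
contact_force: [-0.4, -0.3, -0.7]
gripper_width: 0.0
```

```bash
python3 -m crank '[{"linear":[-0.001,0,0],"dr":[0,0,0],"hand":-1},{"linear":[-0.002,0,0],"dr":[0,0,0],"hand":-1},{"linear":[-0.003,0,0],"dr":[0,0,0],"hand":-1},{"linear":[-0.003,0,0],"dr":[0,0,0],"hand":-1}]'
```

```text
t: 3.1
eef_pos: [0.5572, -0.229, 0.0933]
tool_rot: [-0.107, 0.107, 0.699, -0.699]
contact_force: [0.2, -0.6, 0.5]
gripper_width: 0.002
```

```bash
python3 -m crank '[{"linear":[-0.001,0,0],"dr":[0,0,0],"hand":-1},{"linear":[-0.002,0,0],"dr":[0,0,0],"hand":-1},{"linear":[-0.002,0,0],"dr":[0,0,0],"hand":-1}]'
```

```text
t: 3.35
eef_pos: [0.5592, -0.2296, 0.0933]
tool_rot: [0.107, -0.107, -0.699, 0.699]
contact_force: [0.7, -0.7, 0.3]
gripper_width: -0.004
```

```bash
python3 -m crank '[{"linear":[-0.001,0,0],"dr":[0,0,0],"hand":-1},{"linear":[-0.002,0,0],"dr":[0,0,0],"hand":-1},{"linear":[-0.002,0,0],"dr":[0,0,0],"hand":-1}]'
```

```text
t: 3.6
eef_pos: [0.5611, -0.2302, 0.0933]
tool_rot: [0.107, -0.108, -0.699, 0.699]
contact_force: [0.5, 0.6, -0.8]
gripper_width: 0.001
```

```bash
python3 -m crank '[{"linear":[-0.001,0,0],"dr":[0,0,0],"hand":-1},{"linear":[-0.0015,0,0],"dr":[0,0,0],"hand":-1},{"linear":[-0.0015,0,0],"dr":[0,0,0],"hand":-1}]'
```

```text
t: 3.85
eef_pos: [0.5624, -0.2306, 0.0933]
tool_rot: [-0.107, 0.107, 0.699, -0.699]
contact_force: [0.8, 0.3, -0.0]
gripper_width: 0.0
```

```bash
python3 -m crank '[{"linear":[-0.001,0,0],"dr":[0,0,0],"hand":-1},{"linear":[-0.0015,0,0],"dr":[0,0,0],"hand":-1},{"linear":[-0.0015,0,0],"dr":[0,0,0],"hand":-1}]'
```

```text
t: 4.1
eef_pos: [0.5631, -0.2309, 0.0932]
tool_rot: [-0.108, 0.107, 0.699, -0.699]
contact_force: [-3.0, 0.7, 1.4]
gripper_width: -0.002
```

```bash
python3 -m crank '[{"linear":[-0.001,0,0],"dr":[0,0,0],"hand":-1},{"linear":[-0.0015,0,0],"dr":[0,0,0],"hand":-1},{"linear":[-0.0015,0,0],"dr":[0,0,0],"hand":-1}]'
```

```text
t: 4.35
eef_pos: [0.5645, -0.2314, 0.093]
tool_rot: [-0.108, 0.107, 0.699, -0.699]
contact_force: [-3.4, 0.9, -0.0]
gripper_width: 0.0
```

```bash
python3 -m crank '[{"linear":[-0.001,0,0],"dr":[0,0,0],"hand":-1},{"linear":[-0.0015,0,0],"dr":[0,0,0],"hand":-1},{"linear":[-0.0015,0,0],"dr":[0,0,0],"hand":-1}]'
```

```text
t: 4.6
eef_pos: [0.5648, -0.2315, 0.0928]
tool_rot: [-0.109, 0.106, 0.699, -0.699]
contact_force: [-6.5, 1.9, 3.4]
gripper_width: 0.0
```

lever_a was felt at its ON stop: -6.5 N with no travel. I back off, rise and go to the other box.

```bash
python3 -m crank '[{"linear":[0.015,0,0],"dr":[0,0,0],"hand":-1},{"linear":[0.03,0,0],"dr":[0,0,0],"hand":-1},{"linear":[0.035,-0.03,0],"dr":[0,0,0],"hand":-1},{"linear":[0.035,-0.06,0],"dr":[0,0,0],"hand":-1},{"linear":[0.035,-0.095,0],"dr":[0,0,0],"hand":-1},{"linear":[0.035,-0.105,0],"dr":[0,0,0],"hand":-1},{"linear":[0.035,-0.105,0],"dr":[0,0,0],"hand":-1}]'; python3 -c "
from h import *
plan('B',[(-.075,.2),(-.075,.094)])"
```

```text
t: 5.18
eef_pos: [0.5366, -0.2225, 0.2026]
tool_rot: [0.104, -0.111, -0.698, 0.699]
contact_force: [0.4, -0.7, -0.6]
gripper_width: -0.001
t 5.1833 p [ 0.5366 -0.2225  0.2026] F [ 0.45 -0.73 -0.56] grip -0.0
[[-0.954  0.009 -0.3  ]
 [ 0.3   -0.003 -0.954]
 [-0.01  -1.     0.   ]]
dr(tool x -> 1 box x) [  0.7 151.5  -0.2]
dr(tool x -> -1 box x) [ -0.1 -28.5  -0.5]
(-0.075, 0.2) linear [ 0.1202  0.0014 -0.3608]
(-0.075, 0.094) linear [ 0.1212  0.1074 -0.3608]
```

```bash
python3 -m crank '[{"linear":[0.012,0,-0.036],"dr":[0,-3,0],"hand":-1},{"linear":[0.024,0,-0.072],"dr":[0,-6,0],"hand":-1},{"linear":[0.036,0,-0.108],"dr":[0,-9,0],"hand":-1},{"linear":[0.048,0,-0.144],"dr":[0,-12,0],"hand":-1},{"linear":[0.06,0,-0.18],"dr":[0,-15,0],"hand":-1},{"linear":[0.072,0,-0.216],"dr":[0,-18,0],"hand":-1},{"linear":[0.084,0,-0.252],"dr":[0,-21,0],"hand":-1},{"linear":[0.096,0,-0.288],"dr":[0,-24,0],"hand":-1},{"linear":[0.108,0,-0.324],"dr":[0,-27,0],"hand":-1},{"linear":[0.12,0,-0.361],"dr":[0,-28.5,0],"hand":-1}]'; python3 -m crank '[{"linear":[0,0.03,0],"dr":[0,0,0],"hand":-1},{"linear":[0,0.06,0],"dr":[0,0,0],"hand":-1},{"linear":[0,0.09,0],"dr":[0,0,0],"hand":-1},{"linear":[0,0.106,0],"dr":[0,0,0],"hand":-1},{"linear":[0,0.106,0],"dr":[0,0,0],"hand":-1},{"linear":[0,0.106,0],"dr":[0,0,0],"hand":-1}]';python3 -c "
from h import *
plan('B',[(-.055,.094)])
for c in('scene','top'):
    im=bot.read_camera(c);u,v=px(c,[.58,.17,.1]).astype(int)
    cv2.imwrite('pics/b1'+c+'.png',cv2.resize(im[max(v-50,0):v+50,u-50:u+50],(400,400),interpolation=cv2.INTER_CUBIC));print(c,u,v)
cv2.imwrite('pics/b1.png',np.hstack([cv2.imread('pics/b1scene.png'),cv2.imread('pics/b1top.png')]))"
```

```text
t: 6.02
eef_pos: [0.5269, 0.1606, 0.1973]
tool_rot: [0.069, -0.069, 0.704, -0.704]
contact_force: [0.2, 0.2, -0.0]
gripper_width: -0.002
t: 6.52
eef_pos: [0.5266, 0.1589, 0.0911]
tool_rot: [0.067, -0.069, 0.704, -0.704]
contact_force: [0.4, 0.7, 0.3]
gripper_width: -0.003
t 6.5167 p [0.5266 0.1589 0.0911] F [0.43 0.73 0.31] grip -0.0
[[-0.982 -0.002  0.191]
 [-0.191 -0.    -0.982]
 [ 0.002 -1.    -0.   ]]
dr(tool x -> 1 box x) [   0.2 -180.    -0. ]
dr(tool x -> -1 box x) [0.  0.  0.1]
(-0.055, 0.094) linear [-0.0235 -0.0029  0.0019]
scene 287 252
top 304 136
```

View pics/b1.png

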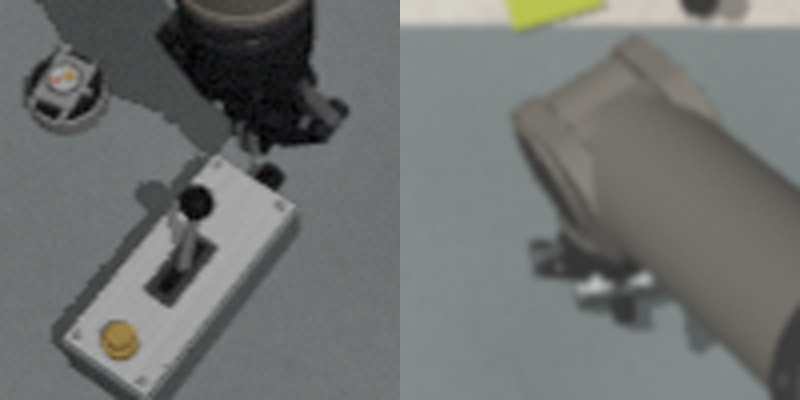

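lever_b's ball is at crop (196,202), on the gland side (270,178) and away from the cap (120,340), so it is OFF. The tips are behind it. I feel, then push.

```bash
python3 -c "
from h import *
o,R,p=frame();print((px('scene',p)-[287-50,252-50])*4)"; python3 -m crank '[{"linear":[-0.01,0,0.001],"dr":[0,0,0],"hand":-1},{"linear":[-0.02,0,0.002],"dr":[0,0,0],"hand":-1},{"linear":[-0.026,0,0.002],"dr":[0,0,0],"hand":-1},{"linear":[-0.028,0,0.002],"dr":[0,0,0],"hand":-1},{"linear":[-0.028,0,0.002],"dr":[0,0,0],"hand":-1}]'
```

```text
[251.46279049 141.15340684]
t: 7.03
eef_pos: [0.5562, 0.1625, 0.0927]
tool_rot: [0.068, -0.067, 0.704, -0.704]
contact_force: [0.4, -0.3, 0.5]
gripper_width: -0.001
```

```bash
python3 -m crank '[{"linear":[-0.0015,0,0],"dr":[0,0,0],"hand":-1},{"linear":[-0.003,0,0],"dr":[0,0,0],"hand":-1},{"linear":[-0.0045,0,0],"dr":[0,0,0],"hand":-1},{"linear":[-0.006,0,0],"dr":[0,0,0],"hand":-1},{"linear":[-0.0075,0,0],"dr":[0,0,0],"hand":-1},{"linear":[-0.009,0,0],"dr":[0,0,0],"hand":-1},{"linear":[-0.01,0,0],"dr":[0,0,0],"hand":-1}]'
```

```text
t: 7.62
eef_pos: [0.563, 0.1639, 0.092]
tool_rot: [-0.067, 0.069, -0.703, 0.704]
contact_force: [-7.8, -2.4, 6.4]
gripper_width: -0.003
```

```bash
python3 -m crank '[{"linear":[-0.004,0,0],"dr":[0,0,0],"hand":-1},{"linear":[-0.008,0,0],"dr":[0,0,0],"hand":-1},{"linear":[-0.012,0,0],"dr":[0,0,0],"hand":-1},{"linear":[-0.016,0,0],"dr":[0,0,0],"hand":-1},{"linear":[-0.02,0,0],"dr":[0,0,0],"hand":-1},{"linear":[-0.024,0,0],"dr":[0,0,0],"hand":-1},{"linear":[-0.028,0,0],"dr":[0,0,0],"hand":-1},{"linear":[-0.032,0,0],"dr":[0,0,0],"hand":-1},{"linear":[-0.036,0,0],"dr":[0,0,0],"hand":-1},{"linear":[-0.04,0,0],"dr":[0,0,0],"hand":-1}]'
```

```text
t: 8.45
eef_pos: [0.604, 0.1718, 0.0919]
tool_rot: [-0.068, 0.068, -0.704, 0.704]
contact_force: [-4.2, -0.7, -1.1]
gripper_width: 0.001
```

```bash
python3 -m crank '[{"linear":[-0.002,0,0],"dr":[0,0,0],"hand":-1},{"linear":[-0.004,0,0],"dr":[0,0,0],"hand":-1},{"linear":[-0.006,0,0],"dr":[0,0,0],"hand":-1},{"linear":[-0.008,0,0],"dr":[0,0,0],"hand":-1},{"linear":[-0.008,0,0],"dr":[0,0,0],"hand":-1}]'
```

```text
t: 8.87
eef_pos: [0.6096, 0.1728, 0.0911]
tool_rot: [-0.066, 0.07, -0.703, 0.704]
contact_force: [-8.6, -3.0, -0.1]
gripper_width: -0.0
```

```bash
python3 -m crank '[{"linear":[-0.002,0,0],"dr":[0,0,0],"hand":-1},{"linear":[-0.003,0,0],"dr":[0,0,0],"hand":-1},{"linear":[-0.003,0,0],"dr":[0,0,0],"hand":-1}]'
```

```text
t: 9.12
eef_pos: [0.6099, 0.1729, 0.091]
tool_rot: [-0.064, 0.072, -0.703, 0.705]
contact_force: [-17.3, -3.9, 6.3]
gripper_width: -0.003
```

At the stop: 17 N with no travel. I back off, rise and look from clear of both boxes.

```bash
python3 -m crank '[{"linear":[0.015,0,0],"dr":[0,0,0],"hand":-1},{"linear":[0.035,0,0],"dr":[0,0,0],"hand":-1},{"linear":[0.045,-0.03,0],"dr":[0,0,0],"hand":-1},{"linear":[0.05,-0.06,0],"dr":[0,0,0],"hand":-1},{"linear":[0.06,-0.095,0],"dr":[0,0,0],"hand":-1},{"linear":[0.07,-0.13,0],"dr":[0,0,0],"hand":-1},{"linear":[0.08,-0.15,0],"dr":[0,0,0],"hand":-1},{"linear":[0.08,-0.15,0],"dr":[0,0,0],"hand":-1},{"linear":[0.08,-0.15,0],"dr":[0,0,0],"hand":-1}]'
python3 - <<'E'
from h import *
im=bot.read_camera('scene');print(np.round(bot.get_obs()['contact_force'],1))
f=lambda x,y:cv2.resize(im[y:y+100,x:x+100],(400,400),interpolation=cv2.INTER_CUBIC)
cv2.imwrite('pics/end.png',np.hstack([f(150,125),f(235,215)]))
E
```

```text
t: 9.87
eef_pos: [0.5384, 0.1593, 0.2447]
tool_rot: [0.07, -0.065, 0.704, -0.703]
contact_force: [-0.1, 0.0, -0.2]
gripper_width: 0.001
[-0.1 -1.2 -0.5]
```

View pics/end.png

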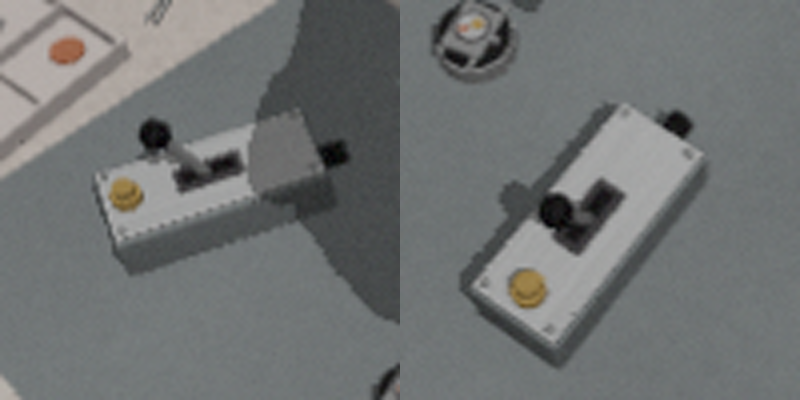

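Both levers lean to the fuse cap: balls at crop (155,135) and (555,210), with stems at the cap end of their slots. I hand in.

```bash
python3 -c "
from station import bot
print(bot.hand_in())"
```

```text
the job is handed in; nothing more can be done
None
```

Both grey switch boxes now have their levers at the fuse-cap (on) end, and I handed the job in at about 10 s on the robot's clock, with no verdict reported.

- **Box at about (0.56, -0.23):** its lever already leaned to the fuse cap. I only felt it, from the gland side towards the cap. The push reached 6.5 N along x, and the fingertips advanced about 2 mm after first contact before stopping, so the lever may have been nudged that far onto its ON stop.
- **Box at about (0.60, 0.17):** its lever leaned to the cable gland, so it was off. I felt it and pushed it about 47 mm over, until it stood against its ON stop (17 N, no further travel).

I left the blue and green boxes alone. The last picture, taken with the arm clear, shows both levers leaning to the fuse caps. The contact force then was about 1 N, near the sensor's noise. No check failed. The two cameras disagreed on the first box's centre by about 1 cm; I used the average for the approach.

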